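# Set and lock the sampling probe at the bottom of the sample cup

## Robot

A 7-joint arm with a two-finger parallel gripper is mounted at the origin on a cart in front of the work surface, level with it; the furniture and walls round the work are solid. World frame = base frame: x ahead of the robot, y to its left, z up, the work surface at z = 0. Lengths are in mm, angles in rad, forces in N, time in s.
With the tool pointing down it reaches from about 425 to 875 mm from the base axis. Payload 4.7 kg.
Tool frame: the origin (TCP) lies on the centre line of the jaws, within the pads' length; the fingertips stand r.tip_reach ahead of it and the grasp point (between the pads) is the TCP (r.tip_reach is the distance from the TCP to the fingertips, in mm); z points along the fingers, y is the direction in which the jaws open and shut (so a half turn about z gives the same grasp; the last joint's range is limited). The gripper opens to 85 mm and grips with 20 to 120 N. Pads are 22 mm wide; open, the fingers measure 114 mm over their backs; the gripper's body (76 mm by 85 mm) begins 54 mm behind the grasp point. The pads swing forward as they close: fully open they stand 13 mm farther back than shut.
Start: joints at [1.243, 0.321, -0.07, 1.45, 0.023, 1.371, -0.057], TCP at [217.85, -612.427, 221.949] pointing down, gripper open.
Joint ranges: [-2.86, 2.86], [-0.3, 2.09], [-1.38, 1.24], [0.06, 2.45], [-1.56, 4.7], [0.09, 2.05], [-2.69, 2.69]. Speed limits (rad/s): [2.57, 2.57, 3.14, 3.14, 3.14, 3.14, 3.14].

## Interface

Orientations are given as a unit quaternion [w, x, y, z].
In Python, from workcell import r, eyes, workorder gives the robot as it stands. The module is installed in compiled form; this text tells all that it offers.
- The arm moves only by the tool play_rows, never from a script. Its argument "rows" is a list of rows, each an object of numbers: "x", "y", "z": the shift along the tool's x, y, z as a fraction of full scale; "ax", "ay", "az": the turn, a rotation vector about the tool's x, y, z as a fraction of full scale. In form: [{"x": .., "y": .., "z": .., "ax": .., "ay": .., "az": ..}, ...]. A call has 1 to 8 rows; each row shifts and turns the commanded pose from where the row before left it, along the tool's axes as they then stand; what a row does not reach is not made up. Full scale, the value 1, is 10 cm for a shift and 90 degrees for a turn. A row lasts 1/10 s, in which the tool goes at most 50 mm and 8.59 degrees, less where a joint would pass 70% of its speed; a pose out of reach is approached as far as the arm can. A call with a number of a shift or a turn outside -1 to 1 is refused whole. A call with a gripper value outside its range is refused whole. "hand" is the closure, from 0 (fully open) to 1 (shut), set as the call begins (left out, the last holds). The fingers move at their own pace and stop on an object; the grip force is fixed at half the most. Time passes only in rows, so rows that do not move let the fingers close. It gives the time, the measured TCP pose, the force and the opening at its end, in the units of the state.
- r.sense(): the state, without advancing time (a new reading comes with each control period).
- eyes.capture(name): name is "scene" or "top" or "wrist"; returns a dict with "frame" (420x560x3 uint8, red, green, blue), "fx", "fy", "cx", "cy" (pixels), "R" (3x3) and "t" (3): a world point X has camera coordinates R X + t. Camera axes: x right, y down, z forward; pixel columns grow to the right and rows downward; lengths in mm; the calibration is good to about 2 mm. A picture is of the moment at which its call begins. There is no depth.
- workorder.sign_off(): hands the job in, once; it reports no verdict.
Trained networks look in a picture, given as the dict that the camera call returned (one of the last four; its "shot" number tells which), for a name from the list of things; names that differ only in an ending like _2 or _b are one class to them, and where a whole thing is asked for, a point or a joint stands for the part that bears it (a point fixed in the world has none). Each returns a list of dicts, best first, with "confidence" (0 to 1); they miss things now and then, are a little off and sometimes report something else, mostly with a low value. They report only what shows in the picture. A call takes as long as a camera call.
- eyes.boxes_of(picture, target): "at" ([column, row] in pixels, amid what is visible of it).
The state is a dict: "time": time; "joints": joint angles; "joint_velocities": joint speeds; "tau": joint torques, N m; "tcp_pos": TCP position; "eef_rot": TCP orientation; "ft_force": force on the tool from outside, world axes, zero at the start; "moment": the same for the moment, N m; "opening": finger opening in mm.
Only numpy, scipy, OpenCV 4.12 (cv2) and the standard library are available. Lean on these libraries where they do the work, as an engineer would, in place of code of your own. Each camera call takes 0.05 s, during which the arm holds its last target. There are 200 camera calls.

## Task

On the probe stand, push the probe down by its knob into the white sample cup until its sprung foot rests gently on the bottom of the cup. While holding it there, twist the knob clockwise (seen from above) to its stop to lock the slide, then let go: the probe must stay down, resting on the bottom. Do not ram the bottom, and leave the vial and the timer beside the stand where they are.

Things in the scene. Friction and masses are not known exactly. Their poses are not given: they have to be found in the camera images.
- stand: Probe stand, fixed on the worktop: aluminium base plate (150 x 110 x 12 mm) with a white cup and a 150 mm high steel column, 66 mm from the probe axis along the stand's +x, carrying an arm with a sleeve (top 153 mm above the worktop; only probe and knob are higher). Origin on the worktop exactly below the vertical probe axis, z up. Base: x -58 to +92 mm, y -55 to +55 mm.
- cup_rim (a point): Centre of the mouth of the white opaque sample cup, on the probe axis, 92 mm above the worktop. The cup is fixed to the stand, 60 mm in outer diameter at the rim, 3 mm wall. How deep its inner floor lies is not known: 40 to 66 mm below the rim, different every time; it must be found by touch.
- probe (a joint): Slide of the probe, a vertical steel rod of 8 mm diameter, in m: 0 = fully up (its start), grows downwards to 0.095. A return spring lifts it to the top whenever it is let go unlocked: pushing it down takes about 1 to 3 N, rising by 0.012 N per mm of depth (and 30 N per m/s of speed). The foot's underside is 105 mm above the worktop at 0 (13 mm above the cup rim).
- foot: Sprung steel foot at the lower end of the probe rod, 10 mm in diameter; origin at the centre of its underside, z up. Once it meets the cup's bottom, the push rises by 1.2 N at once, then by 0.5 N per mm while the foot gives way, up to 10 mm; then it is solid. About half pressed in is right: the teeth of the lock may let the probe up by as much as 3 mm in the second after it is let go.
- knob (a joint): Twist-lock knob on top of the probe, in rad: 0 = unlocked, grows clockwise seen from above to its stop at 1.4; starts between 0 and 0.1. From about 0.5 a toothed eccentric (3 mm pitch) meshes in the sleeve and the knob may turn a little harder; beyond 1.25 the slide is locked at that height and the knob stays put when let go.
- knob_grip (a point): Centre of the knob's black bar grip, on the probe axis; moves down with the probe and turns with the knob. The bar is 44 mm long along the point's x, 14 mm thick along its y (grip it across this) and 28 mm high (14 mm above and below this point); z up. With the probe up it is 268 mm above the worktop.
- vial: Small round vial with a coloured cap standing loose beside the stand, 25 mm in diameter, 53 mm tall; origin at the centre of its underside. Bystander.
- timer: Small flat timer with three buttons, 58 x 62 x 18 mm, lying loose beside the stand; origin at the centre of its underside. Bystander.

How it is judged (in metres and radians):
On the way, in this order (a step that is already met when the one before it is completed fails the run):
1. the foot of the probe rests on the bottom of the cup while the knob is still unlocked (contact force between foot and anything else above 0.8 N and value of joint probe above 0.04 m and value of joint knob below 0.5 rad), for 0.2 s.
2. the knob is turned to lock with the foot still on the bottom (contact force between foot and anything else above 0.5 N and value of joint knob above 1.25 rad), for 0.2 s.
At the end, for the whole second after the job is handed in: the knob is turned beyond 1.25 rad (locked), the probe is down in the cup, at rest, and its foot still presses on the cup's bottom with more than 0.5 N (all of step 2 and value of joint probe above 0.04 m and velocity of joint probe between -0.003 and 0.003 m/s); the robot touches nothing.
It fails at once if the foot is pressed on the bottom with more than 15 N (contact force between foot and anything else above 15 N).
It fails at once if the vial is moved more than 20 mm (distance of vial from where it was at the start of the episode above 0.02 m).
It fails at once if the timer is moved more than 20 mm (distance of timer from where it was at the start of the episode above 0.02 m).
It also fails if it takes over 58 s, if anything falls off the work surface, if the arm or the gripper's body presses on something with over 40 N, if the wrist force passes 120 N, or if a joint passes its speed limit or range.

## Working session

There is one attempt and no reset: what is moved stays moved. The work goes in short steps, Python scripts to look and compute and a tool call to move; the robot and the scene stay as the last step left them, time stands still between calls to the robot, and variables do not carry over. Pictures are saved under pics/ and viewed, about 8 in all and at most 12, crops included, and the job is handed in when it is done.

Besides the shell and the picture viewer there is one more tool, called after ">>>" as name([rows], argument=value, ...), one row to a line, values as JSON. play_rows: Moves the arm, as the interface text tells. Its arguments: {"type":"object","properties":{"rows":{"type":"array","items":{"type":"object","properties":{"x":{"type":"number","minimum":-1,"maximum":1},"y":{"type":"number","minimum":-1,"maximum":1},"z":{"type":"number","minimum":-1,"maximum":1},"ax":{"type":"number","minimum":-1,"maximum":1},"ay":{"type":"number","minimum":-1,"maximum":1},"az":{"type":"number","minimum":-1,"maximum":1}}}},"hand":{"type":"number"}},"required":["rows"]}

```bash
mkdir -p pics; cat > h.py <<'E'
import numpy as np, cv2
from workcell import r, eyes, workorder
def save(p,n): cv2.imwrite('pics/'+n+'.png', p['frame'][:,:,::-1])
def P(p):
    K=np.array([[p['fx'],0,p['cx']],[0,p['fy'],p['cy']],[0,0,1]]); return K@np.c_[np.array(p['R']),np.array(p['t'])]
def tri(obs):
    A=[]
    for p,(u,v) in obs:
        M=P(p); A+= [u*M[2]-M[0], v*M[2]-M[1]]
    A=np.array(A); A/=np.linalg.norm(A[:,:3],axis=1)[:,None]
    return np.linalg.lstsq(A[:,:3],-A[:,3],rcond=None)[0]
def proj(p,X):
    q=P(p)@np.r_[X,1]; return q[:2]/q[2]
E
python3 - <<'E'
from h import *
s=r.sense(); print({k:np.round(v,3) for k,v in s.items()}, r.tip_reach)
ps={}
for n in ['scene','top']:
    p=eyes.capture(n); ps[n]=p; save(p,n)
    for t in ['knob_grip','stand','foot','vial','timer','probe']:
        print(n,t,[(np.round(d['at'],1),round(d['confidence'],2)) for d in eyes.boxes_of(p,t)[:3]])
import pickle; pickle.dump(ps,open('ps.pkl','wb'))
cv2.imwrite('pics/a.png',np.vstack([ps['scene']['frame'],ps['top']['frame']])[:,:,::-1])
print(s['time'],r.sense()['time'])
E
```

```text
{'time': np.float64(0.0), 'joints': array([ 1.243,  0.322, -0.07 ,  1.452,  0.023,  1.371, -0.057]), 'joint_velocities': array([-0.002,  0.002,  0.003,  0.001, -0.   ,  0.001, -0.001]), 'tau': array([ 0.0000e+00, -4.9358e+01, -3.8200e-01, -3.1433e+01,  1.3000e-02,
        1.1000e-02,  0.0000e+00]), 'tcp_pos': array([ 217.605, -611.919,  220.814]), 'eef_rot': array([-0.001,  0.985,  0.17 , -0.   ]), 'ft_force': array([-0.269, -0.911, -0.517]), 'moment': array([0.021, 0.036, 0.018]), 'opening': np.float64(85.217)} 19.0
scene knob_grip [(array([266.5, 178.7]), 0.72)]
scene stand [(array([269.1, 279.8]), 0.95)]
scene foot [(array([222.9, 287.8]), 0.61), (array([268.8, 278.9]), 0.34), (array([265.9, 178.2]), 0.33)]
scene vial [(array([225. , 290.3]), 0.51)]
scene timer [(array([322.4, 283.6]), 0.82)]
scene probe [(array([269.8, 188.1]), 0.57)]
top knob_grip [(array([238.7, 222.1]), 0.51)]
top stand [(array([254.7, 226.7]), 0.8), (array([240.3, 223.5]), 0.33)]
top foot []
top vial [(array([213.9, 217.2]), 0.62)]
top timer [(array([293.1, 255.4]), 0.82)]
top probe [(array([240.7, 218.7]), 0.57)]
0.0 0.7
```

View pics/scene.png

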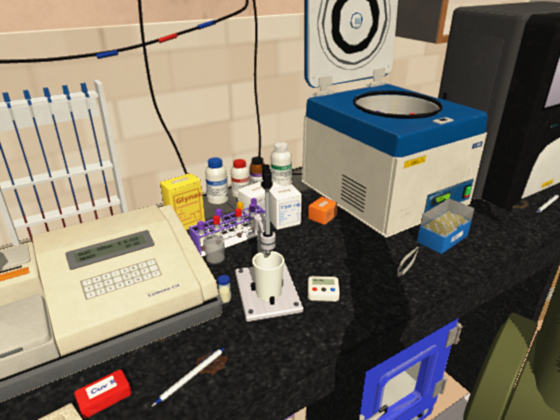

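View pics/top.png

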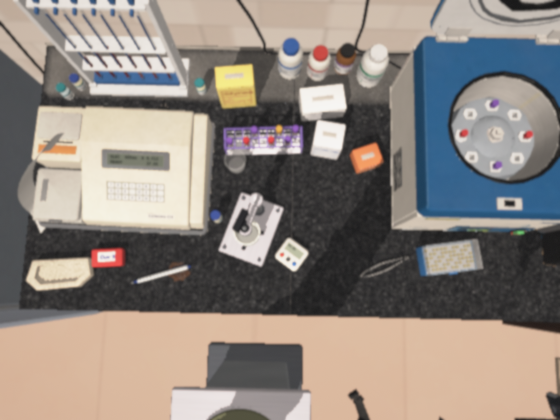

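The scene view shows the knob at about (266,180) and the vial at (225,290). In the top view the knob is at about (240,222), the vial at (215,216) and the timer at (292,255). Next I triangulate and look closer.

```bash
python3 - <<'E'
from h import *
import pickle; ps=pickle.load(open('ps.pkl','rb')); a,b=ps['scene'],ps['top']
print('cam',[-np.array(p['R']).T@p['t'] for p in (a,b)],a['fx'],b['fx'], b['R'])
for n,u,v in [('knob',(266.5,179),(239,222)),('vial',(225,290.3),(214,217)),('timer',(322.4,284.6),(292.6,255))]:
    X=tri([(a,u),(b,v)]); print(n,X,proj(a,X)-u,proj(b,X)-v)
c1=cv2.resize(a['frame'][160:330,205:345],None,fx=3.5,fy=3.5,interpolation=2)[:590]
c2=cv2.resize(b['frame'][180:275,200:320],None,fx=6,fy=6,interpolation=2)
cv2.imwrite('pics/c2.png',c2[:,:,::-1]);cv2.imwrite('pics/c1.png',c1[:,:,::-1])
E
```

```text
cam [array([-76.40704408, 331.38744622, 589.35634476]), array([ 389.23416879,  -76.93613842, 1130.34615424])] 437.6559077355383 471.6243893645106 [[ 0.02401441 -0.99970889  0.00233466]
 [-0.98811296 -0.02409043 -0.15183025]
 [ 0.15184229  0.0013392  -0.98840383]]
knob [503.99257969  -4.62036098 263.96877497] [0.10250891 0.01446231] [-0.07699054 -0.0558494 ]
vial [544.53114373  72.57506762  26.91363569] [-1.13048903 -0.19069942] [0.77823616 0.52564918]
timer [ 463.41499998 -110.82104197   15.886741  ] [1.61617743 0.13336255] [-1.04503093 -0.91438886]
```

View pics/c2.png

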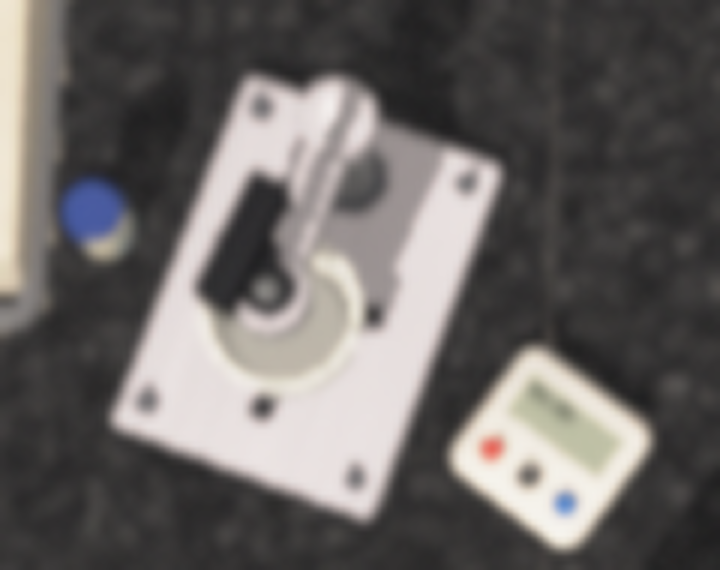

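View pics/c1.png

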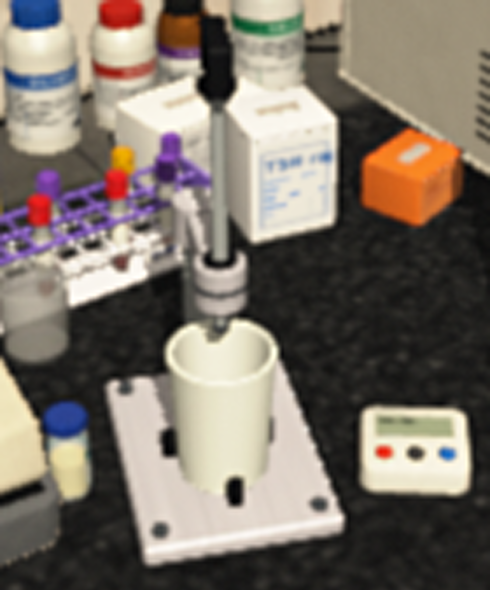

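The crops show the bar grip at top-view pixel (240.5,220), roughly along stand +x and yawed about -25°. The probe is up, the vial is on the left and the timer on the right. I'll move above the knob and look with the wrist camera.

>>> play_rows([
  {"z": -0.4},
  {"x": 0.1, "y": -0.1, "z": -0.4},
  {"x": 0.25, "y": -0.25, "z": -0.25},
  {"x": 0.28, "y": -0.28, "z": -0.2},
  {"x": 0.28, "y": -0.28, "z": -0.1},
  {"x": 0.28, "y": -0.28},
  {"x": 0.28, "y": -0.28},
  {"x": 0.28, "y": -0.28},
], hand=0)

```text
$.rows[0]: bad value
```

>>> play_rows([
  {"x": 0.28, "y": -0.28},
  {"x": 0.28, "y": -0.28},
  {"x": 0.28, "y": -0.28},
  {"x": 0.28, "y": -0.28},
  {"x": 0.28, "y": -0.28},
  {"x": 0.28, "y": -0.28},
  {"x": 0.2, "y": -0.2},
  {"x": 0.1, "y": -0.1},
])

```text
$.rows[0]: bad value
```

>>> play_rows([
  {"az": -0.09},
  {"az": -0.09},
  {"az": -0.09},
  {"az": -0.09},
  {"az": -0.09},
  {"az": -0.09},
  {"az": -0.09},
  {"az": -0.09},
])

```text
$.rows[0]: bad value
```

>>> play_rows([
  {"az": -0.09},
  {"az": -0.09},
  {"az": -0.09},
  {"az": -0.09},
  {"az": -0.09},
  {"az": -0.09},
  {"az": -0.09},
  {"az": -0.09},
])

```text
$.rows[0]: bad value
```

>>> play_rows([
  {"x": 0, "y": 0, "z": -0.4, "ax": 0, "ay": 0, "az": 0},
  {"x": 0.1, "y": -0.1, "z": -0.4, "ax": 0, "ay": 0, "az": 0},
  {"x": 0.25, "y": -0.25, "z": -0.25, "ax": 0, "ay": 0, "az": 0},
  {"x": 0.28, "y": -0.28, "z": -0.2, "ax": 0, "ay": 0, "az": 0},
  {"x": 0.28, "y": -0.28, "z": -0.1, "ax": 0, "ay": 0, "az": 0},
  {"x": 0.28, "y": -0.28, "z": 0, "ax": 0, "ay": 0, "az": 0},
  {"x": 0.28, "y": -0.28, "z": 0, "ax": 0, "ay": 0, "az": 0},
  {"x": 0.28, "y": -0.28, "z": 0, "ax": 0, "ay": 0, "az": 0},
], hand=0)

```text
time: 1.5
tcp_pos: [324.6, -387.3, 357.3]
eef_rot: [0.001, 0.985, 0.17, 0.0]
ft_force: [0.2, -1.4, 0.5]
opening: 85.4
```

>>> play_rows([
  {"x": 0.3, "y": -0.3, "z": 0, "ax": 0, "ay": 0, "az": 0},
  {"x": 0.3, "y": -0.3, "z": 0, "ax": 0, "ay": 0, "az": 0},
  {"x": 0.3, "y": -0.3, "z": 0, "ax": 0, "ay": 0, "az": 0},
  {"x": 0.3, "y": -0.3, "z": 0, "ax": 0, "ay": 0, "az": 0},
  {"x": 0.3, "y": -0.3, "z": 0, "ax": 0, "ay": 0, "az": 0},
  {"x": 0.3, "y": -0.3, "z": 0, "ax": 0, "ay": 0, "az": 0},
  {"x": 0.3, "y": -0.3, "z": 0, "ax": 0, "ay": 0, "az": 0},
  {"x": 0.3, "y": -0.3, "z": 0, "ax": 0, "ay": 0, "az": 0},
])

```text
time: 2.3
tcp_pos: [470.2, -80.6, 357.3]
eef_rot: [0.001, 0.985, 0.17, 0.0]
ft_force: [0.4, -0.5, 0.1]
opening: 85.6
```

>>> play_rows([
  {"x": 0.3, "y": -0.3, "z": -0.1, "ax": 0, "ay": 0, "az": -0.09},
  {"x": 0, "y": 0, "z": -0.1, "ax": 0, "ay": 0, "az": -0.09},
  {"x": 0, "y": 0, "z": -0.1, "ax": 0, "ay": 0, "az": -0.09},
  {"x": 0, "y": 0, "z": -0.1, "ax": 0, "ay": 0, "az": -0.09},
  {"x": 0, "y": 0, "z": 0, "ax": 0, "ay": 0, "az": -0.09},
  {"x": 0, "y": 0, "z": 0, "ax": 0, "ay": 0, "az": -0.09},
  {"x": 0, "y": 0, "z": 0, "ax": 0, "ay": 0, "az": -0.09},
  {"x": 0, "y": 0, "z": 0, "ax": 0, "ay": 0, "az": -0.09},
])

```text
time: 3.1
tcp_pos: [487.9, -43.9, 397.1]
eef_rot: [0.0, 0.739, 0.674, -0.0]
ft_force: [0.1, 0.2, 0.6]
opening: 85.2
```

>>> play_rows([
  {"x": 0, "y": 0, "z": 0, "ax": 0, "ay": 0, "az": -0.09},
  {"x": 0, "y": 0, "z": 0, "ax": 0, "ay": 0, "az": -0.09},
  {"x": 0, "y": 0, "z": 0, "ax": 0, "ay": 0, "az": -0.09},
  {"x": 0, "y": 0, "z": 0, "ax": 0, "ay": 0, "az": -0.09},
  {"x": 0, "y": 0, "z": 0, "ax": 0, "ay": 0, "az": -0.09},
  {"x": 0, "y": 0, "z": 0, "ax": 0, "ay": 0, "az": -0.09},
  {"x": 0, "y": 0, "z": 0, "ax": 0, "ay": 0, "az": -0.09},
  {"x": 0, "y": 0, "z": 0, "ax": 0, "ay": 0, "az": -0.09},
])

```text
time: 3.9
tcp_pos: [487.9, -43.9, 397.1]
eef_rot: [0.0, 0.263, 0.965, -0.0]
ft_force: [-0.5, -0.5, -0.1]
opening: 85.2
```

```bash
python3 - <<'E'
from h import *
s=r.sense(); print({k:np.round(s[k],3) for k in ['time','joints','tcp_pos','eef_rot','ft_force','moment']})
p=eyes.capture('wrist'); save(p,'w1'); print(-np.array(p['R']).T@p['t'],np.round(p['R'],3))
for t in ['knob_grip','stand','vial','timer']:
    print(t,[(np.round(d['at'],1),round(d['confidence'],2)) for d in eyes.boxes_of(p,t)[:3]])
import pickle; pickle.dump(p,open('w1.pkl','wb'))
E
```

```text
{'time': np.float64(3.9), 'joints': array([ 0.667, -0.032, -0.607,  1.501, -0.018,  1.666,  1.097]), 'tcp_pos': array([487.905, -43.927, 397.08 ]), 'eef_rot': array([ 0.   ,  0.263,  0.965, -0.   ]), 'ft_force': array([-0.471, -0.549, -0.051]), 'moment': array([-0.034,  0.002, -0.002])}
[428.97436126  -8.70255742 548.69850476] [[ 0.508  0.862 -0.   ]
 [ 0.83  -0.489  0.27 ]
 [ 0.233 -0.137 -0.963]]
knob_grip [(array([322.4, 195.4]), 0.87)]
stand [(array([309.7, 179.6]), 0.83)]
vial [(array([358.1, 163.2]), 0.66)]
timer [(array([239.1, 172.2]), 0.79), (array([306.1, 179.9]), 0.68)]
```

View pics/w1.png

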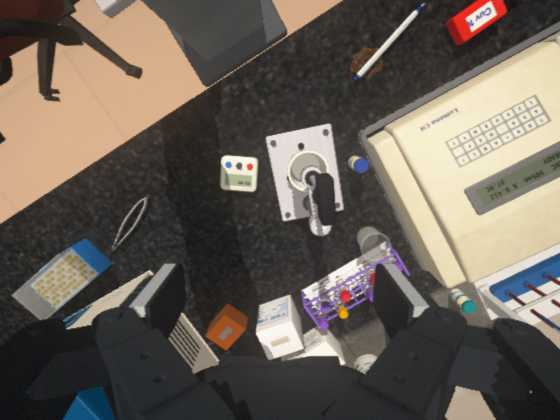

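The wrist view shows the stand plate with corners near (267,137), (332,125), (344,208) and (283,222), the knob bar near (322,197), and a clear surrounding. I'll fit the stand pose from the plate corners in both views and check it with an overlay.

```bash
cat > fit.py <<'E'
from h import *
import pickle
from scipy.optimize import least_squares
ps=pickle.load(open('ps.pkl','rb')); b=ps['top']; a=ps['scene']; w=pickle.load(open('w1.pkl','rb'))
def W(q,X): c,s=np.cos(q[2]),np.sin(q[2]); return np.array([q[0]+c*X[0]-s*X[1],q[1]+s*X[0]+c*X[1],X[2]])
C=[(92,55,12),(92,-55,12),(-58,-55,12),(-58,55,12)]
T=np.array([(250,73),(503,163),(372,522),(112,425)])/6+[200,180]
Wc=np.array([(344,208),(283,222),(267,137),(332,125)])
f=lambda q,S:np.concatenate([proj(p,W(q,c))-o for p,O in S for c,o in zip(C,O)])
for S in ([(b,T)],[(w,Wc)],[(b,T),(w,Wc)]):
    q=least_squares(f,[500,0,-.4],args=(S,)); print(np.round(q.x,3),np.round(q.fun,1))
q=q.x
K=(b,(240.5,220)),(w,(322,197)),(a,(266,174.5))
X=tri(K); print('knob',X,[np.round(proj(p,X)-o,1) for p,o in K])
Y=W(q,(0,0,268)); print('pred knob',Y,[np.round(proj(p,Y)-o,1) for p,o in K])
outs=[]
for p,(x0,y0,x1,y1),k in ((w,(250,110,390,250),4),(b,(190,170,310,270),4)):
    im=cv2.resize(p['frame'][y0:y1,x0:x1],None,fx=k,fy=k,interpolation=2)
    pt=lambda X:tuple(int(v) for v in (proj(p,W(q,X))+.5-[x0,y0])*k)
    cv2.polylines(im,[np.array([pt(c) for c in C])],True,(255,0,0),1)
    cv2.polylines(im,[np.array([pt((30*np.cos(t),30*np.sin(t),92)) for t in np.arange(0,6.28,.2)])],True,(0,255,0),1)
    for z in (254,282): cv2.polylines(im,[np.array([pt((x,y,z)) for x,y in ((22,7),(22,-7),(-22,-7),(-22,7))])],True,(255,255,0),1)
    outs.append(im[:400])
h=max(o.shape[0] for o in outs); wd=sum(o.shape[1] for o in outs); M=np.zeros((h,wd,3),np.uint8); x=0
for o in outs: M[:o.shape[0],x:x+o.shape[1]]=o; x+=o.shape[1]
M=cv2.resize(M,None,fx=.76,fy=.76,interpolation=3); cv2.imwrite('pics/ov.png',M[:,:,::-1])
E
python3 fit.py
```

```text
[ 5.05039e+02 -8.95700e+00 -3.28000e-01] [-0.4  0.1  0.2  0.6  0.2 -0.3  0.  -0.3]
[ 5.07443e+02 -4.16100e+00 -3.39000e-01] [ 0.7  2.5  0.2  0.  -1.  -0.4  0.1 -1.7]
[ 5.06633e+02 -5.74100e+00 -3.36000e-01] [-1.4 -0.7 -0.9  0.2 -1.4 -1.  -1.4 -1.2 -0.1  2.4 -0.6  0.1 -2.2 -0.2
 -1.1 -1.8]
knob [505.37632787  -6.7465744  270.63110953] [array([-0.7,  0.7]), array([1.9, 2.5]), array([1.2, 0.4])]
pred knob [506.63299784  -5.74111525 268.        ] [array([-1.1,  0.2]), array([3.2, 2.4]), array([0.3, 1.6])]
```

View pics/ov.png

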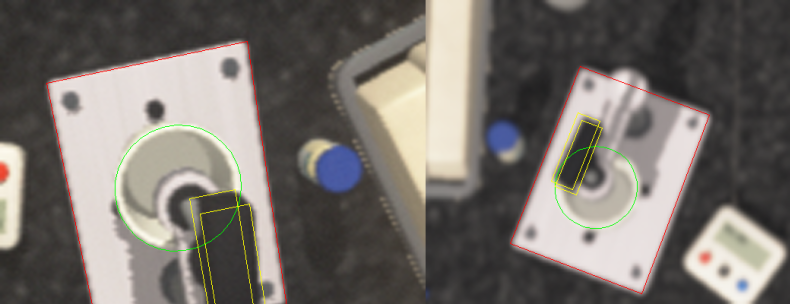

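>>> play_rows([
  {"x": 0.02, "y": 0.2, "z": 0.2, "ax": 0, "ay": 0, "az": -0.04},
  {"x": 0.02, "y": 0.2, "z": 0.2, "ax": 0, "ay": 0, "az": -0.04},
  {"x": 0, "y": 0, "z": 0.2, "ax": 0, "ay": 0, "az": 0},
  {"x": 0, "y": 0, "z": 0, "ax": 0, "ay": 0, "az": 0},
])

```text
time: 4.55
tcp_pos: [502.5, -6.7, 334.4]
eef_rot: [-0.002, 0.205, 0.979, -0.0]
ft_force: [-1.0, 0.5, 0.7]
opening: 85.6
```

```bash
python3 - <<'E'
from h import *
s=r.sense(); print({k:np.round(s[k],3) for k in ['time','tcp_pos','eef_rot','ft_force']})
p=eyes.capture('wrist'); save(p,'w2'); print(-np.array(p['R']).T@p['t'])
for t in ['knob_grip']:
    print(t,[(np.round(d['at'],1),round(d['confidence'],2)) for d in eyes.boxes_of(p,t)[:3]])
import pickle; pickle.dump(p,open('w2.pkl','wb'))
for z in (254,268,282): print(z,proj(p,(505.5,-6.5,z)))
E
```

```text
{'time': np.float64(4.55), 'tcp_pos': array([502.491,  -6.696, 334.389]), 'eef_rot': array([-0.002,  0.205,  0.979, -0.   ]), 'ft_force': array([-1.013,  0.516,  0.682])}
[440.65674274  21.20772444 486.34623023]
knob_grip [(array([281.3, 227. ]), 0.67)]
254 [280.31583096 221.80758795]
268 [280.36469682 227.42823606]
282 [280.41967766 233.75224102]
```

View pics/w2.png

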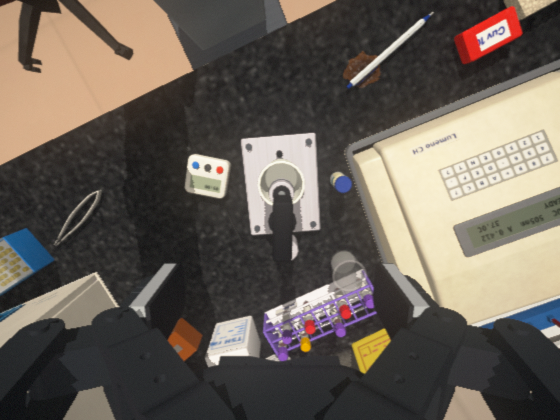

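The bar runs from about (281,190) to (285,262), between the fingers. Next I measure its outline numerically.

```bash
python3 - <<'E'
from h import *
import pickle; p=pickle.load(open('w2.pkl','rb'))
g=p['frame'].max(axis=2)
for v in range(184,272,4): print(v,' '.join('%3d'%x for x in g[v,262:308:2]))
im=cv2.resize(p['frame'][170:280,230:340],None,fx=5,fy=5,interpolation=2)
th=np.radians(-23)
for a,col in ((-19.3,(255,255,0)),(-25,(0,255,255))):
  th=np.radians(a);c,s=np.cos(th),np.sin(th)
  for z in (254,282):
    cv2.polylines(im,[np.array([((proj(p,(505.5+c*x-s*y,-6.5+s*x+c*y,z))+.5-[230,170])*5).astype(int) for x,y in ((22,7),(22,-7),(-22,-7),(-22,7))])],True,col,1)
cv2.imwrite('pics/w2c.png',im[:,:,::-1])
E
```

```text
184 123 125 146 178 163 163 223 233 230 225 225 227 229 222 154 159 178 142 138 143 226 233 227
188 142 125 127 123 185 226 182  80  67  67  65  68  73 158 224 194 122 131 142 173 234 238 228
192 200 187 189 164 224 183  69  66  95 154 158 116  66  64 185 220 163 200 194 214 239 205 227
196 243 218 207 202 226 170  62  60  61  60  60  61  60  61  90 214 212 208 231 245 164 223 225
200 200 224 249 232 204 193  67  60  61  59  59  61  57  57  58 176 227 249 195 202 226 226 225
204 229 184 148 172 228 195  61  64  66  65  66  64  63  62  60  86 147 142 145 201 226 225 224
208 228 192 146 147 145 108  58  59  59  60  62  61  60  59  56  65 141 143 140 194 225 226 223
212 228 220 151 145 141  73  55  57  60  60  60  58  60  59  56  70 139 140 139 192 224 223 223
216 228 194 149 140  65  56  53  56  57  55  57  57  58  56  51  50  64 139 140 144 204 225 223
220 227 188 146  91  58  57  54  55  56  54  54  56  55  55  51  50  55 117 142 141 200 226 222
224 227 185 146 109  53  50  54  55  54  59  53  54  54  54  51  49  52 117 143 139 198 225 223
228 228 218 149 142  74  47  49  54  51  54 
[... 311 characters left out ...]
 154 108  49  58  64  63  66
244  48  52  61  65  46  44  44  49  48  47  48  45  48  46  44 146 217 158  64  57  57  57  59
248  58  57  53  57  56  47  43  48  45  46  45  49  48  46  42 186 224 219  87  48  51  55  53
252  58  55  51  55  55  45  42  47  47  46  47  44  46  45  42 183 224 216  90  66  64  56  52
256  57  52  57  57  62  49  42  45  45  45  46  45  45  45  42 181 210 104  57  61  51  49  49
260  44  43  50  51  51  54  41  42  45  41  43  40  42  44  48  73  54  57  60  72  65  51  52
264  54  51  49  48  59  60  51  42  36  44  42  42  49  48  48  47  55  57  53  58  56  54  57
268  52  56  52  57  68  63  56  51  39  43  48  45  44  44  41  45  58  56  62  65  58  55  53
```

View pics/w2c.png

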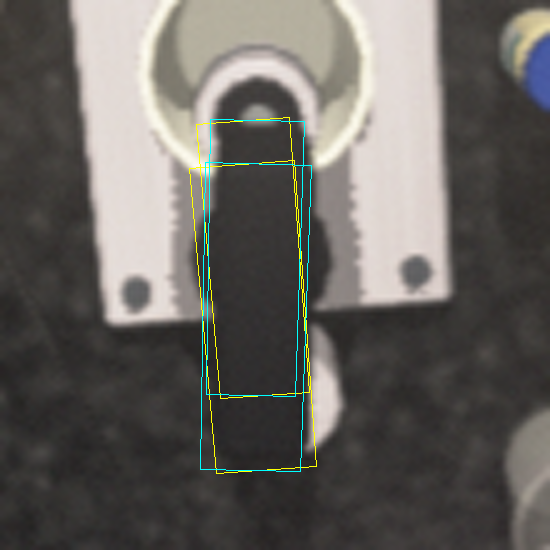

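>>> play_rows([
  {"x": -0.027, "y": 0.014, "z": 0.2, "ax": 0, "ay": 0, "az": -0.015},
  {"x": 0, "y": 0, "z": 0.2, "ax": 0, "ay": 0, "az": 0},
  {"x": 0, "y": 0, "z": 0.15, "ax": 0, "ay": 0, "az": 0},
  {"x": 0, "y": 0, "z": 0.05, "ax": 0, "ay": 0, "az": 0},
  {"x": 0, "y": 0, "z": 0, "ax": 0, "ay": 0, "az": 0},
])

```text
time: 5.15
tcp_pos: [506.8, -7.2, 277.0]
eef_rot: [-0.0, 0.194, 0.981, -0.0]
ft_force: [-0.5, 0.0, -0.7]
opening: 85.5
```

>>> play_rows([
  {"x": 0, "y": 0, "z": 0, "ax": 0, "ay": 0, "az": 0},
  {"x": 0, "y": 0, "z": 0, "ax": 0, "ay": 0, "az": 0},
  {"x": 0, "y": 0, "z": 0, "ax": 0, "ay": 0, "az": 0},
  {"x": 0, "y": 0, "z": 0, "ax": 0, "ay": 0, "az": 0},
  {"x": 0, "y": 0, "z": 0, "ax": 0, "ay": 0, "az": 0},
  {"x": 0, "y": 0, "z": 0, "ax": 0, "ay": 0, "az": 0},
  {"x": 0, "y": 0, "z": 0, "ax": 0, "ay": 0, "az": 0},
  {"x": 0, "y": 0, "z": 0, "ax": 0, "ay": 0, "az": 0},
], hand=1)

```text
time: 5.95
tcp_pos: [506.8, -6.9, 276.9]
eef_rot: [-0.0, 0.193, 0.981, -0.0]
ft_force: [-0.3, -0.6, -0.2]
opening: -0.4
```

```bash
python3 - <<'E'
from h import *
for i in range(1):
    s=r.sense(); print({k:np.round(s[k],3) for k in ['time','joints','tcp_pos','eef_rot','ft_force','moment','opening']})
E
```

```text
{'time': np.float64(5.95), 'joints': array([ 0.618,  0.02 , -0.661,  1.693,  0.013,  1.432,  1.138]), 'tcp_pos': array([506.848,  -6.892, 276.859]), 'eef_rot': array([-0.   ,  0.193,  0.981, -0.   ]), 'ft_force': array([-0.259, -0.557, -0.161]), 'moment': array([ 0.025,  0.009, -0.055]), 'opening': np.float64(-0.42)}
```

```bash
python3 - <<'E'
from h import *
A=[]
for n,(x0,y0) in (('scene',(190,100)),('wrist',(190,170))):
    p=eyes.capture(n); A.append(cv2.resize(p['frame'][y0:y0+200,x0:x0+190],None,fx=2.1,fy=2.1,interpolation=2))
cv2.imwrite('pics/g1.png',np.hstack(A)[:,:,::-1])
E
```

```text
(no output)
```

View pics/g1.png

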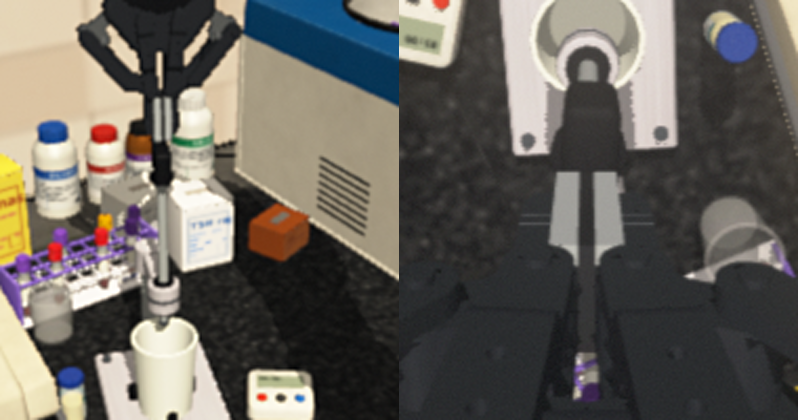

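The pads look fully shut (narrow gap, reading -0.4), so the bar seems not to be between them. I'll project where bar and fingertips should appear.

```bash
python3 - <<'E'
from h import *
s=r.sense(); T=np.array(s['tcp_pos']); print(T,s['opening'])
A=[]
for n,(x0,y0,ww,hh),k in (('scene',(240,130,60,90),6.5),('wrist',(220,190,110,150),3.7)):
    p=eyes.capture(n)
    im=cv2.resize(p['frame'][y0:y0+hh,x0:x0+ww],None,fx=k,fy=k,interpolation=2)
    th=np.radians(-22.3);c,q=np.cos(th),np.sin(th)
    pt=lambda o,x,y,z:((proj(p,(o[0]+c*x-q*y,o[1]+q*x+c*y,z))+.5-[x0,y0])*k).astype(int)
    for z in (254,282): cv2.polylines(im,[np.array([pt((505.5,-6.5),x,y,z) for x,y in ((22,7),(22,-7),(-22,-7),(-22,7))])],True,(255,255,0),1)
    for z in (T[2]-19,T[2]): cv2.polylines(im,[np.array([pt(T,x,0,z) for x in (-11,11)])],True,(255,0,0),2)
    A.append(im[:560])
h=min(a.shape[0] for a in A); M=np.hstack([a[:h] for a in A]); print(M.shape)
cv2.imwrite('pics/g2.png',M[:,:,::-1])
E
```

```text
[506.85807583  -6.9123627  276.87338854] -0.07126843217471389
(555, 797, 3)
```

View pics/g2.png

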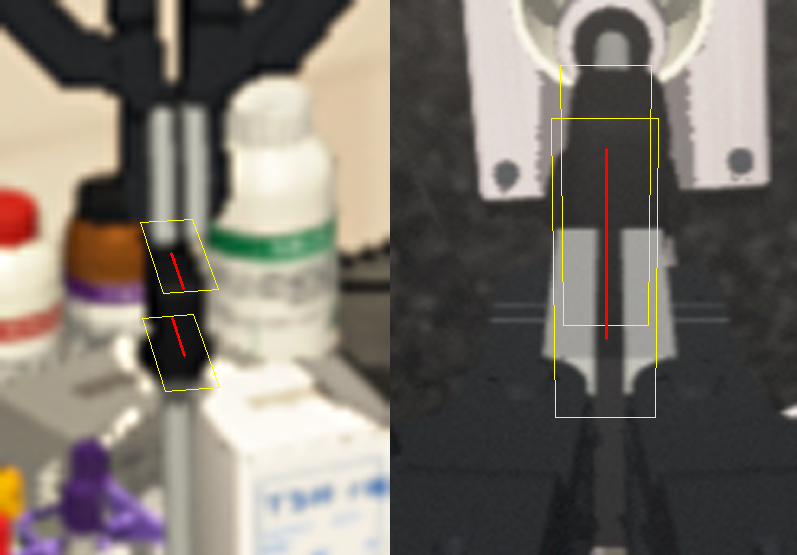

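```bash
python3 - <<'E'
from h import *
a=eyes.capture('scene'); w=eyes.capture('wrist')
def t(n,u,v):
    u=(240+u[0]/6.5-.5,130+u[1]/6.5-.5); v=(220+(v[0]-390)/3.7-.5,190+v[1]/3.7-.5)
    X=tri([(a,u),(w,v)]); print(n,np.round(X,1),np.round(proj(a,X)-u,1),np.round(proj(w,X)-v,1))
t('pad/black edge',(179,242),(609,228))
t('pad top end',(179,105),(609,375))
p=w['frame'][190:340:3,270:292:2].max(axis=2)
for i,rw in enumerate(p): print(190+3*i,rw)
for n in ('scene','wrist'):
    p={'scene':a,'wrist':w}[n]
    for z in (250,260,270,280,290,300,310): print(n,z,[np.round(proj(p,(506.8-.925*x,-6.9+.38*x,z)),0) for x in (11,-11,22)])
E
```

```text
pad/black edge [496.6  -1.9 290.2] [0.2 0. ] [0.7 0.1]
pad top end [496.3  -2.1 327.4] [0. 0.] [0.1 0. ]
190 [192 231 231 229 226 225 229 228 228 223 164]
193 [229 222 133  87  70  70  75  93 191 224 221]
196 [181  75  68  67  67  68  68  68  66 103 220]
199 [ 93  69  66  85 148 154 125  71  65  66 184]
202 [ 76  65  69 128 158 160 153 103  67  66 108]
205 [ 91  64  68 133 157 161 152 106  66  65 181]
208 [163  66  63  95 109 112 107  93  62  77 194]
211 [128  60  60  58  59  58  59  59  60  59  60]
214 [60 59 59 58 60 59 58 58 58 58 60]
217 [58 54 59 58 57 58 57 59 59 57 56]
220 [56 57 60 59 58 60 58 59 60 59 54]
223 [57 62 63 66 65 66 62 66 66 66 63]
226 [57 58 59 61 61 61 62 60 57 58 58]
229 [57 56 55 58 57 59 58 57 53 57 52]
232 [53 54 54 58 56 55 55 56 55 56 54]
235 [52 57 56 54 54 54 55 54 54 53 55]
238 [51 53 54 55 52 53 54 53 52 53 53]
241 [52 54 53 51 55 51 51 52 53 50 50]
244 [51 52 52 52 53 51 53 52 48 52 49]
247 [48 50 52 50 52 50 53 52 52 48 50]
250 [51 54 52 49 48 52 48 50 51 51 47]
253 [164 161 160  81  51  54  93 160 163 163 161]
256 [163 164 158  82  53  50  96 160 1
[... 1543 characters left out ...]
266., 161.]), array([269., 169.])]
scene 300 [array([268., 161.]), array([266., 156.]), array([269., 164.])]
scene 310 [array([267., 156.]), array([266., 150.]), array([268., 158.])]
wrist 250 [array([278., 226.]), array([278., 260.]), array([278., 208.])]
wrist 260 [array([278., 231.]), array([278., 267.]), array([278., 212.])]
wrist 270 [array([278., 237.]), array([278., 275.]), array([278., 217.])]
wrist 280 [array([278., 244.]), array([278., 284.]), array([278., 223.])]
wrist 290 [array([278., 252.]), array([278., 294.]), array([278., 230.])]
wrist 300 [array([278., 261.]), array([278., 305.]), array([278., 237.])]
wrist 310 [array([278., 271.]), array([278., 318.]), array([278., 245.])]
```

Triangulating the pads' near edge gives z 290 to 327, so the real tips stand above the knob top (282) although the reported TCP says 258. That explains the empty close. The lateral position is right. I'll open, go down about 30 mm and close again.

>>> play_rows([
  {"x": 0, "y": 0, "z": 0, "ax": 0, "ay": 0, "az": 0},
  {"x": 0, "y": 0, "z": 0, "ax": 0, "ay": 0, "az": 0},
  {"x": 0, "y": 0, "z": 0, "ax": 0, "ay": 0, "az": 0},
  {"x": 0, "y": 0, "z": 0, "ax": 0, "ay": 0, "az": 0},
  {"x": 0, "y": 0, "z": 0, "ax": 0, "ay": 0, "az": 0},
  {"x": 0.01, "y": 0, "z": 0.1, "ax": 0, "ay": 0, "az": 0},
  {"x": 0, "y": 0, "z": 0.1, "ax": 0, "ay": 0, "az": 0},
  {"x": 0, "y": 0, "z": 0.08, "ax": 0, "ay": 0, "az": 0},
], hand=0)

```text
time: 7.05
tcp_pos: [505.4, -6.6, 247.4]
eef_rot: [-0.001, 0.193, 0.981, -0.0]
ft_force: [-0.7, 0.6, -0.8]
opening: 85.2
```

>>> play_rows([
  {"x": 0, "y": 0, "z": 0, "ax": 0, "ay": 0, "az": 0},
  {"x": 0, "y": 0, "z": 0, "ax": 0, "ay": 0, "az": 0},
  {"x": 0, "y": 0, "z": 0, "ax": 0, "ay": 0, "az": 0},
  {"x": 0, "y": 0, "z": 0, "ax": 0, "ay": 0, "az": 0},
  {"x": 0, "y": 0, "z": 0, "ax": 0, "ay": 0, "az": 0},
  {"x": 0, "y": 0, "z": 0, "ax": 0, "ay": 0, "az": 0},
  {"x": 0, "y": 0, "z": 0, "ax": 0, "ay": 0, "az": 0},
  {"x": 0, "y": 0, "z": 0, "ax": 0, "ay": 0, "az": 0},
], hand=1)

```text
time: 7.85
tcp_pos: [506.4, -6.1, 249.3]
eef_rot: [0.001, 0.193, 0.981, 0.0]
ft_force: [1.1, 1.3, 2.4]
opening: 12.8
```

```bash
python3 - <<'E'
from h import *
s=r.sense(); print({k:np.round(s[k],3) for k in ['time','joints','tcp_pos','eef_rot','ft_force','moment','opening','tau']})
E
```

```text
{'time': np.float64(7.85), 'joints': array([ 0.616,  0.03 , -0.663,  1.74 ,  0.019,  1.377,  1.132]), 'tcp_pos': array([506.366,  -6.076, 249.314]), 'eef_rot': array([0.001, 0.193, 0.981, 0.   ]), 'ft_force': array([1.107, 1.331, 2.448]), 'moment': array([ 0.381, -0.206, -0.164]), 'opening': np.float64(12.804), 'tau': array([  0.837, -26.347,   0.292, -30.158,   0.629,   0.361,   0.12 ])}
```

Gripped, with an opening of 12.8 mm. Next I push down 48 mm, short of the earliest possible floor at 53 mm, then go on in small steps.

>>> play_rows([
  {"x": 0, "y": 0, "z": 0.04, "ax": 0, "ay": 0, "az": 0},
  {"x": 0, "y": 0, "z": 0.08, "ax": 0, "ay": 0, "az": 0},
  {"x": 0, "y": 0, "z": 0.08, "ax": 0, "ay": 0, "az": 0},
  {"x": 0, "y": 0, "z": 0.08, "ax": 0, "ay": 0, "az": 0},
  {"x": 0, "y": 0, "z": 0.08, "ax": 0, "ay": 0, "az": 0},
  {"x": 0, "y": 0, "z": 0.08, "ax": 0, "ay": 0, "az": 0},
  {"x": 0, "y": 0, "z": 0.04, "ax": 0, "ay": 0, "az": 0},
  {"x": 0, "y": 0, "z": 0, "ax": 0, "ay": 0, "az": 0},
])

```text
time: 8.65
tcp_pos: [506.3, -6.1, 200.0]
eef_rot: [0.0, 0.193, 0.981, 0.0]
ft_force: [3.8, 3.1, 2.2]
opening: 12.7
```

```bash
cat > f.py <<'E'
from h import *
import sys
F=[];Z=[]
for i in range(int(sys.argv[1]) if len(sys.argv)>1 else 8):
    s=r.sense(); F.append(np.r_[s['ft_force'],s['moment'],s['tau'][[1,3]]]); Z.append(s['tcp_pos']); eyes.capture('scene')
F=np.array(F); print(s['time'],'tcp',np.mean(Z,0).round(2),'F',F.mean(0).round(2),'sd',F.std(0).round(2)[:3],s['opening'].round(1),s['eef_rot'].round(3),s['joints'][6].round(3))
E
python3 f.py
```

```text
Traceback (most recent call last):
  File "f.py", line 6, in <module>
    F=np.array(F); print(s['time'],'tcp',np.mean(Z,0).round(2),'F',F.mean(0).round(2),'sd',F.std(0).round(2)[:3],s['opening'].round(1),s['eef_rot'].round(3),s['joints'][6].round(3))
                                                                                                                 ^^^^^^^^^^^^^^^^^^
AttributeError: 'float' object has no attribute 'round'
```

```bash
sed -i "s/s\['opening'\].round(1)/round(s['opening'],1)/" f.py; python3 f.py 6
```

```text
9.3 tcp [506.3   -6.11 200.43] F [  3.39   3.92   1.43   0.81  -0.75  -0.12 -27.52 -28.35] sd [0.54 0.48 0.46] 12.9 [0.    0.193 0.981 0.   ] 1.114
```

>>> play_rows([
  {"x": 0, "y": 0, "z": 0.01, "ax": 0, "ay": 0, "az": 0},
  {"x": 0, "y": 0, "z": 0.01, "ax": 0, "ay": 0, "az": 0},
  {"x": 0, "y": 0, "z": 0.01, "ax": 0, "ay": 0, "az": 0},
  {"x": 0, "y": 0, "z": 0, "ax": 0, "ay": 0, "az": 0},
])

```text
time: 9.75
tcp_pos: [506.3, -6.1, 197.6]
eef_rot: [0.0, 0.193, 0.981, 0.0]
ft_force: [4.1, 5.0, 0.1]
opening: 12.5
```

```bash
python3 f.py 6
```

```text
10.0 tcp [506.31  -6.11 197.58] F [  3.64   4.13   1.17   0.84  -0.78  -0.11 -27.51 -28.11] sd [0.42 0.45 0.62] 12.8 [0.    0.193 0.981 0.   ] 1.112
```

>>> play_rows([
  {"x": 0, "y": 0, "z": 0.01, "ax": 0, "ay": 0, "az": 0},
  {"x": 0, "y": 0, "z": 0.01, "ax": 0, "ay": 0, "az": 0},
  {"x": 0, "y": 0, "z": 0.01, "ax": 0, "ay": 0, "az": 0},
  {"x": 0, "y": 0, "z": 0, "ax": 0, "ay": 0, "az": 0},
])

```text
time: 10.45
tcp_pos: [506.3, -6.1, 194.6]
eef_rot: [0.0, 0.193, 0.981, 0.0]
ft_force: [3.7, 4.5, 1.7]
opening: 13.1
```

```bash
python3 f.py 6
```

```text
10.7 tcp [506.32  -6.11 194.59] F [  3.41   4.01   1.69   0.86  -0.77  -0.13 -27.56 -28.03] sd [0.54 0.38 0.25] 12.7 [0.    0.193 0.981 0.   ] 1.111
```

>>> play_rows([
  {"x": -0.006, "y": 0.008, "z": 0.01, "ax": 0, "ay": 0, "az": 0},
  {"x": 0, "y": 0, "z": 0.01, "ax": 0, "ay": 0, "az": 0},
  {"x": 0, "y": 0, "z": 0.01, "ax": 0, "ay": 0, "az": 0},
  {"x": 0, "y": 0, "z": 0, "ax": 0, "ay": 0, "az": 0},
])

```text
time: 11.15
tcp_pos: [506.3, -6.1, 191.4]
eef_rot: [-0.001, 0.193, 0.981, -0.0]
ft_force: [0.4, 2.0, 1.6]
opening: 12.6
```

```bash
python3 f.py 6
```

```text
11.4 tcp [506.36  -6.09 191.51] F [  0.03   3.16   1.36   0.63  -0.1   -0.09 -27.86 -29.67] sd [0.58 0.62 0.49] 12.9 [-0.001  0.193  0.981 -0.   ] 1.107
```

>>> play_rows([
  {"x": 0, "y": 0, "z": 0.01, "ax": 0, "ay": 0, "az": 0},
  {"x": 0, "y": 0, "z": 0.01, "ax": 0, "ay": 0, "az": 0},
  {"x": 0, "y": 0, "z": 0.01, "ax": 0, "ay": 0, "az": 0},
  {"x": 0, "y": 0, "z": 0, "ax": 0, "ay": 0, "az": 0},
])

```text
time: 11.85
tcp_pos: [506.4, -6.1, 188.6]
eef_rot: [-0.0, 0.193, 0.981, -0.0]
ft_force: [-2.2, 2.5, 1.2]
opening: 12.9
```

```bash
python3 f.py 6
```

```text
12.1 tcp [506.41  -6.09 188.59] F [ -2.17   2.56   1.1    0.55   0.43  -0.08 -28.02 -30.79] sd [0.46 0.36 0.4 ] 13.0 [-0.     0.193  0.981 -0.   ] 1.106
```

>>> play_rows([
  {"x": 0, "y": 0, "z": 0.01, "ax": 0, "ay": 0, "az": 0},
  {"x": 0, "y": 0, "z": 0.01, "ax": 0, "ay": 0, "az": 0},
  {"x": 0, "y": 0, "z": 0.01, "ax": 0, "ay": 0, "az": 0},
  {"x": 0, "y": 0, "z": 0, "ax": 0, "ay": 0, "az": 0},
])

```text
time: 12.55
tcp_pos: [506.4, -6.1, 185.5]
eef_rot: [-0.0, 0.193, 0.981, -0.0]
ft_force: [-3.7, 2.3, 1.2]
opening: 12.9
```

```bash
python3 f.py 6
```

```text
12.8 tcp [506.44  -6.08 185.6 ] F [ -4.23   2.14   1.5    0.49   0.9   -0.11 -28.17 -31.77] sd [0.36 0.38 0.3 ] 12.6 [-0.     0.193  0.981 -0.   ] 1.104
```

>>> play_rows([
  {"x": 0.01, "y": 0, "z": 0.01, "ax": 0, "ay": 0, "az": 0},
  {"x": 0, "y": 0, "z": 0.01, "ax": 0, "ay": 0, "az": 0},
  {"x": 0, "y": 0, "z": 0.01, "ax": 0, "ay": 0, "az": 0},
  {"x": 0, "y": 0, "z": 0, "ax": 0, "ay": 0, "az": 0},
])

```text
time: 13.25
tcp_pos: [506.4, -6.1, 183.0]
eef_rot: [0.001, 0.193, 0.981, -0.0]
ft_force: [-1.6, 0.9, 1.6]
opening: 12.5
```

```bash
python3 f.py 6
```

```text
13.5 tcp [506.41  -6.04 183.01] F [-7.400e-01  4.800e-01  1.610e+00  2.000e-02  1.900e-01 -7.000e-02
 -2.793e+01 -3.005e+01] sd [0.53 0.39 0.45] 12.9 [ 0.001  0.193  0.981 -0.   ] 1.103
```

>>> play_rows([
  {"x": 0, "y": 0, "z": 0.01, "ax": 0, "ay": 0, "az": 0},
  {"x": 0, "y": 0, "z": 0.01, "ax": 0, "ay": 0, "az": 0},
  {"x": 0, "y": 0, "z": 0.01, "ax": 0, "ay": 0, "az": 0},
  {"x": 0, "y": 0, "z": 0, "ax": 0, "ay": 0, "az": 0},
])

```text
time: 13.95
tcp_pos: [506.4, -6.0, 180.2]
eef_rot: [0.001, 0.193, 0.981, -0.0]
ft_force: [0.3, -1.2, 3.9]
opening: 12.8
```

```bash
python3 f.py 6
```

```text
14.2 tcp [506.38  -6.01 180.18] F [  0.68  -1.34   4.05  -0.39  -0.14  -0.08 -26.64 -27.81] sd [0.38 0.21 0.56] 12.4 [ 0.001  0.193  0.981 -0.   ] 1.102
```

>>> play_rows([
  {"x": 0, "y": 0, "z": 0.01, "ax": 0, "ay": 0, "az": 0},
  {"x": 0, "y": 0, "z": 0.01, "ax": 0, "ay": 0, "az": 0},
  {"x": 0, "y": 0, "z": 0.015, "ax": 0, "ay": 0, "az": 0},
  {"x": 0, "y": 0, "z": 0, "ax": 0, "ay": 0, "az": 0},
])

```text
time: 14.65
tcp_pos: [506.4, -6.0, 176.7]
eef_rot: [0.001, 0.193, 0.981, -0.0]
ft_force: [1.5, -2.7, 5.5]
opening: 12.5
```

```bash
python3 f.py 8
```

```text
15.0 tcp [506.37  -6.   176.77] F [  1.32  -2.01   5.99  -0.52  -0.18  -0.1  -26.24 -27.06] sd [0.46 0.36 0.47] 13.0 [ 0.001  0.193  0.981 -0.   ] 1.1
```

The push rose by the expected step. The foot is pressed in about 6 mm (Fz 6 N, contact at z of about 182.8). Now the clockwise twist.

>>> play_rows([
  {"x": 0, "y": 0, "z": 0, "ax": 0, "ay": 0, "az": 0.05},
  {"x": 0, "y": 0, "z": 0, "ax": 0, "ay": 0, "az": 0.06},
  {"x": 0, "y": 0, "z": 0, "ax": 0, "ay": 0, "az": 0.06},
  {"x": 0, "y": 0, "z": 0, "ax": 0, "ay": 0, "az": 0.06},
  {"x": 0, "y": 0, "z": 0, "ax": 0, "ay": 0, "az": 0.06},
  {"x": 0, "y": 0, "z": 0, "ax": 0, "ay": 0, "az": 0.06},
  {"x": 0, "y": 0, "z": 0, "ax": 0, "ay": 0, "az": 0.06},
  {"x": 0, "y": 0, "z": 0, "ax": 0, "ay": 0, "az": 0},
])

```text
time: 15.85
tcp_pos: [506.2, -6.2, 176.8]
eef_rot: [0.0, 0.495, 0.869, -0.0]
ft_force: [-0.6, -2.2, 5.7]
opening: 12.8
```

```bash
python3 f.py 4
```

```text
16.0 tcp [506.18  -6.16 176.78] F [ -0.35  -2.68   5.71  -0.3   -0.09  -0.07 -26.57 -27.12] sd [0.39 0.58 0.44] 12.5 [ 0.     0.494  0.869 -0.   ] 0.459
```

>>> play_rows([
  {"x": 0, "y": 0, "z": 0, "ax": 0, "ay": 0, "az": 0.06},
  {"x": 0, "y": 0, "z": 0, "ax": 0, "ay": 0, "az": 0.06},
  {"x": 0, "y": 0, "z": 0, "ax": 0, "ay": 0, "az": 0.06},
  {"x": 0, "y": 0, "z": 0, "ax": 0, "ay": 0, "az": 0.06},
  {"x": 0, "y": 0, "z": 0, "ax": 0, "ay": 0, "az": 0.06},
  {"x": 0, "y": 0, "z": 0, "ax": 0, "ay": 0, "az": 0.06},
  {"x": 0, "y": 0, "z": 0, "ax": 0, "ay": 0, "az": 0.03},
  {"x": 0, "y": 0, "z": 0, "ax": 0, "ay": 0, "az": 0},
])

```text
time: 16.85
tcp_pos: [506.0, -6.2, 177.2]
eef_rot: [0.001, 0.733, 0.68, -0.0]
ft_force: [-1.6, -2.9, 9.9]
opening: 13.2
```

```bash
python3 f.py 4
```

```text
17.0 tcp [505.96  -6.22 177.23] F [ -1.08  -2.22   9.49  -0.78   0.37  -0.21 -25.54 -26.64] sd [0.48 0.51 0.34] 12.9 [ 0.001  0.733  0.68  -0.   ] -0.152
```

>>> play_rows([
  {"x": 0, "y": 0, "z": 0, "ax": 0, "ay": 0, "az": 0.03},
  {"x": 0, "y": 0, "z": 0, "ax": 0, "ay": 0, "az": 0.03},
  {"x": 0, "y": 0, "z": 0, "ax": 0, "ay": 0, "az": 0.02},
  {"x": 0, "y": 0, "z": 0, "ax": 0, "ay": 0, "az": 0},
])

```text
time: 17.45
tcp_pos: [505.9, -6.2, 177.2]
eef_rot: [0.001, 0.774, 0.634, -0.001]
ft_force: [-1.1, -3.1, 7.8]
opening: 12.7
```

```bash
python3 f.py 4
```

```text
17.6 tcp [505.93  -6.21 177.18] F [ -1.2   -2.38   8.64  -0.82   0.33   0.83 -25.62 -26.74] sd [0.51 0.53 0.52] 12.6 [ 0.001  0.773  0.634 -0.001] -0.275
```

>>> play_rows([
  {"x": 0, "y": 0, "z": 0, "ax": 0, "ay": 0, "az": 0.03},
  {"x": 0, "y": 0, "z": 0, "ax": 0, "ay": 0, "az": 0.02},
  {"x": 0, "y": 0, "z": 0, "ax": 0, "ay": 0, "az": 0},
  {"x": 0, "y": 0, "z": 0, "ax": 0, "ay": 0, "az": 0},
])

```text
time: 18.05
tcp_pos: [505.9, -6.2, 177.2]
eef_rot: [0.001, 0.796, 0.605, -0.001]
ft_force: [-0.6, -3.4, 9.5]
opening: 13.0
```

```bash
python3 f.py 4
```

```text
18.2 tcp [505.93  -6.2  177.22] F [ -1.08  -3.72   9.23  -0.97   0.35   2.08 -25.52 -26.72] sd [0.66 0.19 0.44] 13.2 [ 0.001  0.796  0.605 -0.001] -0.351
```

The moment rises sharply without further knob travel, so the stop is reached (tool turned about 83°). I'll unload the vertical push slightly, open and retreat upward.

>>> play_rows([
  {"x": 0, "y": 0, "z": -0.01, "ax": 0, "ay": 0, "az": 0},
  {"x": 0, "y": 0, "z": 0, "ax": 0, "ay": 0, "az": 0},
])

```text
time: 18.45
tcp_pos: [505.9, -6.2, 177.5]
eef_rot: [0.001, 0.797, 0.604, -0.001]
ft_force: [-0.2, -4.7, 5.2]
opening: 12.9
```

>>> play_rows([
  {"x": 0, "y": 0, "z": 0, "ax": 0, "ay": 0, "az": 0},
  {"x": 0, "y": 0, "z": 0, "ax": 0, "ay": 0, "az": 0},
  {"x": 0, "y": 0, "z": 0, "ax": 0, "ay": 0, "az": 0},
  {"x": 0, "y": 0, "z": 0, "ax": 0, "ay": 0, "az": 0},
  {"x": 0, "y": 0, "z": 0, "ax": 0, "ay": 0, "az": 0},
  {"x": 0, "y": 0, "z": 0, "ax": 0, "ay": 0, "az": 0},
  {"x": 0, "y": 0, "z": 0, "ax": 0, "ay": 0, "az": 0},
  {"x": 0, "y": 0, "z": 0, "ax": 0, "ay": 0, "az": 0},
], hand=0)

```text
time: 19.25
tcp_pos: [505.9, -5.6, 177.4]
eef_rot: [0.0, 0.798, 0.602, -0.0]
ft_force: [-0.1, 0.7, 0.2]
opening: 85.3
```

>>> play_rows([
  {"x": 0, "y": 0, "z": -0.1, "ax": 0, "ay": 0, "az": 0},
  {"x": 0, "y": 0, "z": -0.2, "ax": 0, "ay": 0, "az": 0},
  {"x": 0, "y": 0, "z": -0.3, "ax": 0, "ay": 0, "az": 0},
  {"x": 0, "y": 0, "z": -0.3, "ax": 0, "ay": 0, "az": 0},
  {"x": 0, "y": 0, "z": -0.3, "ax": 0, "ay": 0, "az": 0},
  {"x": 0, "y": 0, "z": 0, "ax": 0, "ay": 0, "az": 0},
  {"x": 0, "y": 0, "z": 0, "ax": 0, "ay": 0, "az": 0},
  {"x": 0, "y": 0, "z": 0, "ax": 0, "ay": 0, "az": 0},
])

```text
time: 20.05
tcp_pos: [505.3, -5.7, 296.6]
eef_rot: [-0.0, 0.798, 0.602, -0.001]
ft_force: [-0.2, -1.0, -0.2]
opening: 85.5
```

```bash
python3 f.py 3; python3 - <<'E'
from h import *
A=[]
for n,(x0,y0),k in (('scene',(190,130),2.0),('wrist',(190,110),2.0)):
    p=eyes.capture(n); A.append(cv2.resize(p['frame'][y0:y0+200,x0:x0+190],None,fx=k,fy=k,interpolation=2))
    print(n,[(np.round(proj(p,(506.3,-6,z))-[x0,y0],0)*k) for z in (194,268)], *[[t]+[np.round(d['at']) for d in eyes.boxes_of(p,t)[:1]] for t in ('vial','timer','knob_grip')])
cv2.imwrite('pics/end.png',np.hstack(A)[:,:,::-1])
E
```

```text
20.15 tcp [505.25  -5.69 296.37] F [-1.600e-01 -2.000e-02  1.700e-01 -0.000e+00  1.000e-02 -0.000e+00
 -2.802e+01 -3.237e+01] sd [0.26 0.71 0.53] 85.1 [-0.001  0.798  0.602 -0.001] -0.319
scene [array([154., 168.]), array([154.,  92.])] ['vial', array([224., 287.])] ['timer', array([325., 286.])] ['knob_grip']
wrist [array([180., 202.]), array([180., 266.])] ['vial', array([297., 109.])] ['timer'] ['knob_grip', array([277., 211.])]
```

View pics/end.png

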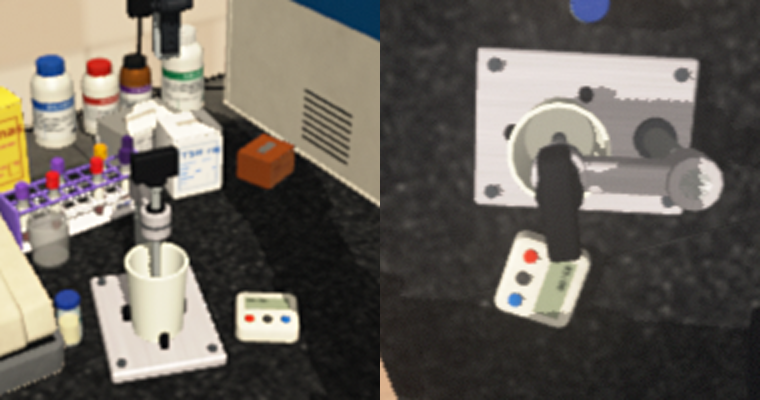

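The probe stays down: the knob sits at crop (154,168), which matches a bar height of about 194 mm. The bar is now turned about 80° relative to the stand's arm, the vial and timer haven't moved, and the gripper is clear.

```bash
python3 -c "
from h import *
print(workorder.sign_off())"
```

```text
the job is handed in; nothing more can be done
None
```

The probe is down on the cup's bottom with the knob turned to its stop, and I handed the job in at about 20 s of the 58 s. No verdict was reported. Once the knob was released, the foot's force on the bottom could not be measured.

- **Grasp:** The first close was empty. The reported TCP implied fingertips at 258 mm, but two-view triangulation put them at about 290 mm, above the knob. I opened, went down about 30 mm and gripped the bar with an opening of 12.8 mm.
- **Finding the bottom:** Pushing in small steps, the force rose from about 1.5 to 4 N at roughly 66 mm of travel. That puts the cup floor about 53 mm below the rim. I pressed on until the foot was in about 6 mm, at about 6 N of total push, far under the 15 N limit.
- **Locking:** I turned the tool about 83° clockwise. Near the end the twisting moment rose to about 2 N m, which I took as the stop. During the turn the measured push went to about 9 N as the teeth meshed, and the tool rose by about 0.4 mm.
- **Final checks:** After release, the pictures showed the knob still down at about 194 mm and the bar roughly 80° from where it started. The vial and timer were still in place by the picture; the wrist view's network missed the timer. The gripper was clear, with a force reading near zero. The knob angle was judged by eye.

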